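# Make up two glazing kits in the pottery studio

## Robot

A 6-joint arm with a two-finger parallel gripper is mounted at the origin on the work surface. World frame = base frame: x ahead of the robot, y to its left, z up, the work surface at z = 0. Lengths are in m, angles in rad, forces in N, time in s.
With the tool pointing down it reaches from about 0.275 to 1 m from the base axis. Payload 8.4 kg.
Tool frame: the origin (TCP) lies on the centre line of the jaws, within the pads' length; the fingertips stand 17 mm ahead of it and the grasp point (between the pads) lies 2 mm behind it (nose_length is the distance from the TCP to the fingertips, in m); z points along the fingers, y is the line along which they close (so a half turn about z gives the same grasp; the last joint's range is limited). The gripper opens to 85 mm and grips with 20 to 120 N. Pads are 22 mm wide; open, the fingers measure 114 mm over their backs; the gripper's body (76 mm by 85 mm) begins 54 mm behind the grasp point. The pads swing forward as they close: fully open they stand 13 mm farther back than shut.
Start: joints at [1.142, 0.353, 1.633, -0, 1.155, -0.002], TCP at [0.259, 0.569, 0.248] pointing down, gripper open.
Joint ranges: [-2.63, 2.63], [-0.92, 2.1], [0.06, 2.66], [-1.3, 4.44], [0, 2.69], [-3.02, 3.02]. Speed limits (rad/s): [2.22, 2.22, 2.79, 3.14, 3.14, 3.14].

## Interface

Orientations are given as a unit quaternion [x, y, z, w].
In Python, from cell import read_state, grab_frame, camera_info, finish_job, nose_length gives the robot as it stands.
- The arm moves only by the shell command python3 -m pendant 'ROWS' [FORCE]. ROWS is text: rows parted by semicolons, each of 5 numbers parted by spaces: the opening, from 0 (shut) to 1 (fully open), then the shift along the tool's x, y, z in cm, then the turn about the tool's z in rad. A call has 1 to 5 rows; each row is the pose to reach, as a shift and turn from the pose commanded when the call began, along the tool's axes at that moment; what a row does not reach only later rows make up. A row lasts 1/12 s, in which the tool goes at most 41.7 mm and 7.16 degrees, less where a joint would pass 70% of its speed; a pose out of reach is approached as far as the arm can. A call with a gripper value outside its range is refused whole. The fingers move at their own pace and stop on an object; FORCE is the grip in N (left out, the last holds). Time passes only in rows, so rows that repeat a pose let the fingers close. It gives the time, the measured TCP pose, the force, the opening and the grip force at its end, in the units of the state.
- read_state(): the state, without advancing time (a new reading comes with each control period).
- grab_frame(name): name is "scene" or "top" or "wrist"; returns the picture (420x560x3 uint8, red, green, blue); there is no depth.
- camera_info(name): a dict with "vertical_fov" (degrees; the focal length in pixels is half the picture's height over the tangent of half this angle, whatever the lens; pixels are square), "cx", "cy" (the principal point, pixels), "world_to_cam" (4x4, takes a point from world to camera coordinates). Camera axes: x right, y down, z forward; pixel columns grow to the right and rows downward; lengths in m; the calibration is good to about 2 mm. A picture is of the moment at which its call begins: read the wrist's pose just before it. camera_info takes no time and is no camera call; for the wrist camera it gives the pose at the moment of the call.
- finish_job(): hands the job in; it is judged then, once.
The state is a dict: "t": time; "joints": joint angles; "dq": joint speeds; "tau": joint torques, N m; "tool_pos": TCP position; "orientation": TCP orientation; "contact_force": force on the tool from outside, world axes, zero at the start; "moment": the same for the moment, N m; "gripper_width": opening from 0.0 (shut) to 1.0 (fully open); "grasp_force": force on a finger pad.
Only numpy, scipy, OpenCV 4.12 (cv2) and the standard library are available. Lean on these libraries where they do the work, as an engineer would, in place of code of your own. Each camera call takes 0.05 s, during which the arm holds its last target. There are 200 camera calls.

## Task

Make up the two glazing kits from the stock on the plywood board: the small tray gets the round bauble and the squat black-lidded jar, the large tray gets the egg, the slim nozzle bottle and the white beaker. Stand everything upright in its pocket: each ornament in the tray's cone-shaped dimple, the bottle in the narrow round well, the jar and the beaker in the wide wells. The bauble and the egg are thin fired clay, so hold them lightly and set them down gently without pressing or tipping them, and leave the raw clay pinch pot and the roll of tape where they are.

Things in the scene. Friction and masses are not known exactly. Their poses are not given: they have to be found in the camera images.
- bauble: Round bauble, thin reddish clay: 52 mm ball, small flat foot, 16 mm collar on top, 56 mm high, 50 g. Origin: centre of underside, z up; at first upright on the plywood board (top at 12 mm). Ball centre at z = 23.6 mm. Seated in a dimple its origin is 15 mm above the tray's underside. Fragile: grip it with at most 40 N, press it on a tray with at most 25 N, no drop over 1 cm, no tipping.
- egg: Egg, thin reddish fired clay: 46 mm wide, 67 mm high, blunt end with small flat foot down, 50 g. Origin: centre of underside, z up; at first upright on the plywood board (top at 12 mm). Widest at z = 25.8 mm. Seated in a dimple its origin is 12 mm above the tray's underside. Fragile: grip it with at most 40 N, press it on a tray with at most 25 N, no drop over 1 cm, no tipping.
- jar: Squat straight jar of pale glaze with a black screw lid, 50 mm in diameter, 48 mm high, about 110 g. Origin: centre of underside, z up; at first upright on the plywood board (top at 12 mm). 
- bottle: Slim white squeeze bottle with a black nozzle, body 34 mm in diameter and straight up to 58 mm, 88 mm high over the nozzle, about 90 g. Origin: centre of underside, z up; at first upright on the plywood board (top at 12 mm). 
- beaker: Plain white ceramic beaker, open at the top, straight, 50 mm in diameter, 60 mm high, wall 3 mm, about 120 g. Origin: centre of underside, z up; at first upright on the plywood board (top at 12 mm). 
- tray_small: Small kit tray, white, grey insert, 174 x 124 mm, two pockets: dimple at x = -42 mm, wide well (64 mm across, floor at z = 4 mm) at x = +36 mm. Fixed to the table. Origin: centre of underside, z up, x along the row of pockets (y = 0). Rims of all pockets at z = 22 mm. Dimple: 45-degree cone, 40 mm wide at the rim. A brush lies flush at y = 47.
- tray_large: Large kit tray, white, grey insert, 244 x 124 mm, three pockets: dimple at x = -78 mm, narrow well (48 mm across) at x = -4, wide well (64 mm) at x = +73; well floors at z = 4 mm. Fixed to the table. Origin: centre of underside, z up, x along the row of pockets (y = 0). Rims of all pockets at z = 22 mm. Dimple: 45-degree cone, 40 mm wide at the rim. A brush lies flush at y = 47.
- pinch_pot: Bystander: small grey pinch pot of raw clay, round bowl 58 mm in diameter, 36 mm high, on the plywood board among the stock. Origin: centre of underside. Must stay where it is.
- tape_roll: Bystander: roll of brown packing tape lying flat on the table beyond the work, 90 mm outside, 70 mm inside, 48 mm high. Origin: centre of underside. Must stay where it is.
Mind the look-alikes: they are no part of the job. What is shaped like the jar but blue, orange or turquoise is not meant.

How it is judged:
At the end, for the whole second after the job is handed in: Bauble and egg upright (17 deg) and seated in the dimples of small and large tray (8 mm, underside under the rim); jar in the small tray's wide well, bottle and beaker in the large tray's narrow and wide wells, upright, on the well floor (12 mm); all at rest; pinch pot and tape within 20 mm (x of bauble in the frame of tray_small between -0.05 and -0.034 m and y of bauble in the frame of tray_small between -0.008 and 0.008 m and z of bauble in the frame of tray_small below 0.0195 m and angle between each of bauble, egg's own z axis and vertical below 0.3 rad and linear speed of each of bauble, jar, egg, bottle, beaker below 0.02 m/s and x of jar in the frame of tray_small between 0.024 and 0.048 m and y of jar in the frame of tray_small between -0.012 and 0.012 m and z of jar in the frame of tray_small below 0.009 m and angle between each of jar, bottle, beaker, pinch_pot's own z axis and vertical below 0.15 rad and x of egg in the frame of tray_large between -0.086 and -0.07 m and y of egg in the frame of tray_large between -0.008 and 0.008 m and z of egg in the frame of tray_large below 0.0175 m and x of bottle in the frame of tray_large between -0.016 and 0.008 m and y of bottle in the frame of tray_large between -0.012 and 0.012 m and z of each of bottle, beaker in the frame of tray_large below 0.009 m and x of beaker in the frame of tray_large between 0.061 and 0.085 m and y of beaker in the frame of tray_large between -0.012 and 0.012 m and distance of each of pinch_pot, tape_roll from where it was at the start of the episode below 0.02 m); the robot touches nothing.
It fails at once if the bauble or the egg is squeezed with more than 100 N (contact force between any of bauble, egg and the fingers above 100 N).
It fails at once if the bauble or the egg is knocked against or pressed into a tray with more than 50 N (contact force between any of bauble, egg and tray_large above 50 N or contact force between any of bauble, egg and tray_small above 50 N).
It fails at once if the bauble or the egg is dropped: it moves faster than 0.6 m/s while no finger touches it (a free fall of about 2 cm) ((contact force between bauble and the fingers below 0.05 N and linear speed of bauble above 0.6 m/s) or (contact force between egg and the fingers below 0.05 N and linear speed of egg above 0.6 m/s)).
It fails at once if the bauble or the egg is tipped over (angle between any of bauble, egg's own z axis and vertical above 0.9 rad).
It fails at once if the raw pinch pot or the tape roll is shifted or knocked over (distance of any of pinch_pot, tape_roll from where it was at the start of the episode above 0.03 m or angle between any of pinch_pot, tape_roll's own z axis and vertical above 0.3 rad).
It also fails if it takes over 128 s, if anything falls off the work surface, if the arm or the gripper's body presses on something with over 40 N, if the wrist force passes 120 N, or if a joint passes its speed limit or range.

## Working session

There is one attempt and no reset: what is moved stays moved. The work goes in short steps, Python scripts to look and compute and a shell command to move; the robot and the scene stay as the last step left them, time stands still between calls to the robot, and variables do not carry over. Pictures are saved under pics/ and viewed, at most 14 in all, crops included, and the job is handed in when it is done.

```bash
ls; mkdir -p pics; python3 - <<'E'
from cell import *
import cv2
print(read_state()); print(nose_length)
for n in("scene","top"):
    f=grab_frame(n); cv2.imwrite(f"pics/{n}0.png",f[:,:,::-1]); print(n,camera_info(n))
E
```

```text
pics
{'t': 0.0, 'joints': array([ 1.14160594e+00,  3.53616392e-01,  1.63414148e+00, -1.62066556e-05,
        1.15520806e+00, -2.43295559e-03]), 'dq': array([-1.22454101e-03,  1.27929105e-03, -5.75175896e-04, -1.26865910e-04,
        1.15256410e-03,  1.53181114e-05]), 'tau': array([-2.02167204e-03, -6.05236244e+01, -3.42079496e+01, -1.57206414e-04,
        9.07876936e-03,  4.33827864e-06]), 'tool_pos': array([0.25853333, 0.56851847, 0.24757836]), 'orientation': array([ 2.11759938e-01,  9.77321471e-01, -6.72299372e-04, -1.39798007e-04]), 'contact_force': array([ 0.48432276, -0.15048228, -0.38268898]), 'moment': array([0.00906478, 0.05323094, 0.01948017]), 'grasp_force': 0.0, 'gripper_width': 1.0055664633564214}
0.017
scene {'vertical_fov': 56.85747855644577, 'cx': 274.40644550693145, 'cy': 209.91998077622068, 'world_to_cam': array([[-0.37754113,  0.92575801,  0.02085196,  0.12565119],
       [ 0.64894932,  0.28058267, -0.70720446, -0.3384429 ],
       [-0.66055089, -0.2534669 , -0.70670153,  1.36874063],
       [ 0.        ,  0.        ,  0.        ,  1.        ]])}
top {'vertical_fov': 49.9147319469656, 'cx': 275.60700122162206, 'cy': 211.2194363696666, 'world_to_cam': array([[ 2.83293336e-02, -9.99577924e-01,  6.43609343e-03,
         6.54787988e-02],
       [-9.77858383e-01, -2.90481648e-02, -2.07241858e-01,
         5.65272375e-01],
       [ 2.07341343e-01, -4.22564168e-04, -9.78268567e-01,
         1.29878793e+00],
       [ 0.00000000e+00,  0.00000000e+00,  0.00000000e+00,
         1.00000000e+00]])}
```

View pics/top0.png

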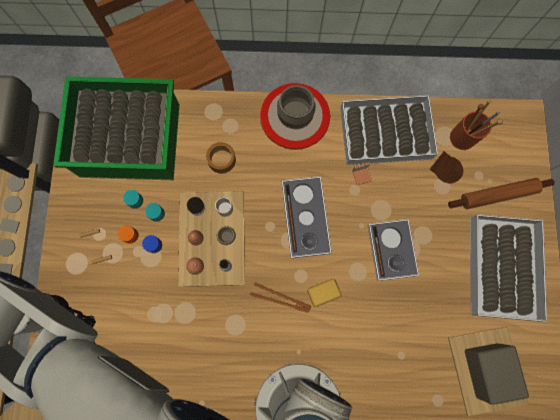

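View pics/scene0.png

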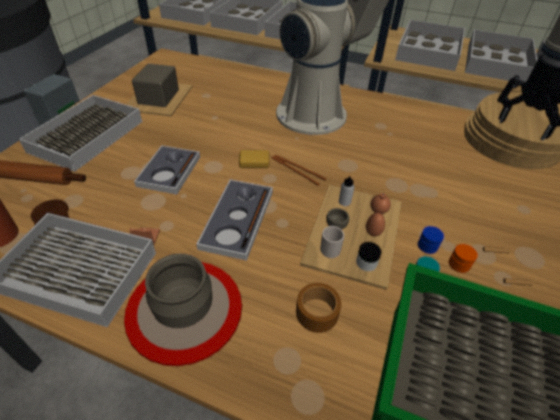

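The top view shows the board's jar (195,205), beaker (224,206), two clay ornaments (195,237) and (194,266), pinch pot (226,235) and bottle (225,265). It also shows the large tray around (306,217) and the small tray around (393,250). The scene view agrees, so I'll zoom in.

```bash
python3 - <<'E'
import cv2,numpy as np
a=cv2.imread("pics/top0.png")[170:295,170:430]; b=cv2.imread("pics/scene0.png")[140:290,130:420]
a=cv2.resize(a,(780,375),interpolation=3); 
cv2.imwrite("pics/cropA.png",a)
cv2.imwrite("pics/cropB.png",cv2.resize(b,(800,414),interpolation=3))
E
```

```text
(no output)
```

View pics/cropA.png

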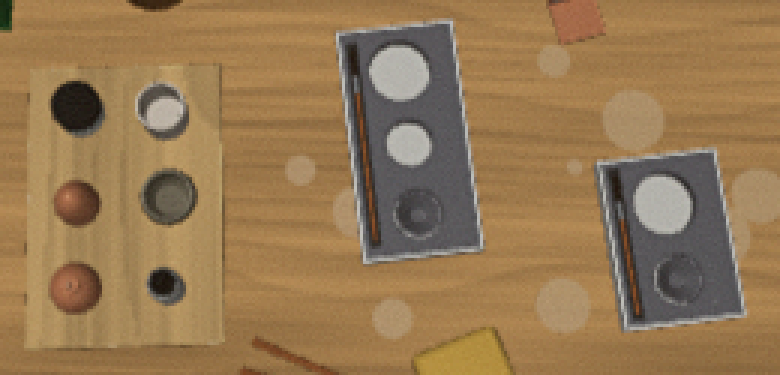

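View pics/cropB.png

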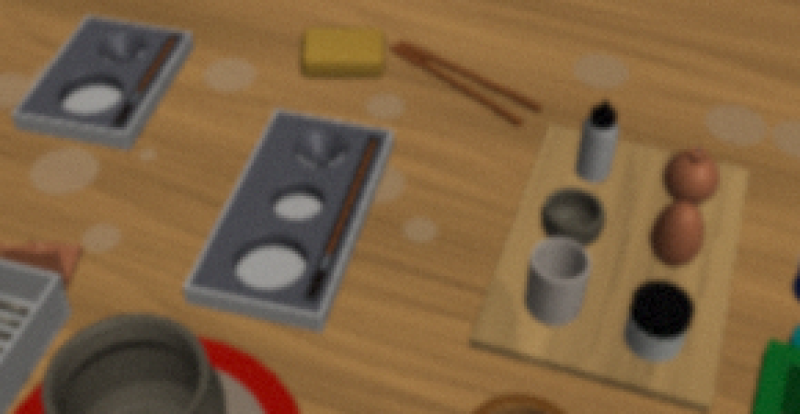

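Ornament with the collar, which is the bauble: crop A (76,288), nearest the robot. Egg: (77,203). Jar (77,106), beaker (162,110), pot (168,196), bottle (162,282). The dimples are at the near end of both trays, with the brush on the +y side.

```bash
cat > h.py <<'E'
from cell import *
import numpy as np, cv2
from scipy.spatial.transform import Rotation as R
def cam(n):
    c=camera_info(n); f=210/np.tan(np.radians(c["vertical_fov"])/2)
    return f,c["cx"],c["cy"],np.array(c["world_to_cam"])
def px2w(c,u,v,z):
    f,cx,cy,T=c; d=T[:3,:3].T@np.array([(u-cx)/f,(v-cy)/f,1]); o=-T[:3,:3].T@T[:3,3]
    return (o+d*(z-o[2])/d[2])[:2]
def w2px(c,p):
    f,cx,cy,T=c; q=T[:3,:3]@np.asarray(p)+T[:3,3]; return np.array([f*q[0]/q[2]+cx,f*q[1]/q[2]+cy])
def go(p,yaw=None):
    "shift (cm) in tool axes and turn to reach p; yaw = world angle of closing line y"
    s=read_state(); M=R.from_quat(s["orientation"]).as_matrix()
    d=M.T@(np.asarray(p)-s["tool_pos"])*100
    y0=np.arctan2(M[1,1],M[0,1]); t=0
    if yaw is not None: t=-((yaw-y0+np.pi/2)%np.pi-np.pi/2)
    print("shift cm",d.round(2),"turn",round(t,3),"rows>=",max(np.linalg.norm(d)/4.17,abs(t)/.125).round(1))
def state():
    s=read_state(); M=R.from_quat(s["orientation"]).as_matrix()
    print("t",round(s["t"],2),"tcp",s["tool_pos"].round(4),"yawY",round(np.arctan2(M[1,1],M[0,1]),3),"tilt",M[2,2].round(4),"F",s["contact_force"].round(1),"w",round(s["gripper_width"],3),"g",round(s["grasp_force"],1),"j6",s["joints"][5].round(2))
E
python3 - <<'E'
from h import *
c=cam("top"); F=lambda x,y:((x+.5)/3-.5+170,(y+.5)/3-.5+170)
for n,x,y,z in [("jar",77,106,.06),("beaker",162,110,.072),("egg",77,203,.04),("bauble",76,288,.036),("collar",73,286,.068),("pot",168,196,.048),("bottle tip",160,282,.1)]:
    print(n,px2w(c,*F(x,y),z).round(4))
for q in ([(337,33),(453,21),(483,249),(366,262)],[(598,161),(715,150),(746,315),(626,329)]):
    P=np.array([px2w(c,*F(*k),.024) for k in q]); e=P-np.roll(P,-1,0)
    a=(P[0]+P[1]-P[2]-P[3]); print(P.mean(0),np.linalg.norm(e,axis=1).round(4),"ang",np.arctan2(a[1],a[0]))
state(); print(camera_info("wrist"))
print(-cam("wrist")[3][:3,:3].T@cam("wrist")[3][:3,3])
E
```

```text
jar [0.5749 0.3241]
beaker [0.5707 0.2372]
egg [0.4796 0.3212]
bauble [0.395  0.3174]
collar [0.3942 0.3148]
pot [0.4882 0.2295]
bottle tip [0.3976 0.2271]
[ 0.55807275 -0.01283431] [0.1222 0.2407 0.1191 0.241 ] ang 0.14048419820125121
[ 0.46416525 -0.27934788] [0.1214 0.1695 0.1218 0.1718] ang 0.15033791528362717
t 0.1 tcp [0.2585 0.5686 0.2476] yawY 1.144 tilt -1.0 F [-0.3  0.4  0.1] w 1.002 g 0.0 j6 -0.0
{'vertical_fov': 59.498003941943765, 'cx': 281.138726566817, 'cy': 204.16060621254897, 'world_to_cam': array([[ 0.4132224 ,  0.91062957, -0.00101964, -0.62410341],
       [ 0.87501555, -0.39675102,  0.27737414, -0.03603543],
       [ 0.25218055, -0.11550941, -0.96076144,  0.37946425],
       [ 0.        ,  0.        ,  0.        ,  1.        ]])}
[0.19373157 0.59786161 0.37393356]
```

```bash
python3 -c "
from h import *
go([.46,.28,.25],.785)"
```

```text
shift cm [-30.28 -17.93  -0.22] turn 0.359 rows>= 8.4
```

```bash
python3 -m pendant '0.75 -30.3 -17.9 0 0.36;0.75 -30.3 -17.9 0 0.36;0.75 -30.3 -17.9 0 0.36;0.75 -30.3 -17.9 0 0.36;0.75 -30.3 -17.9 0 0.36'; python3 -c "
from h import *
state(); go([.46,.28,.25],.785)"
```

```text
t: 0.52
tool_pos: [0.3786, 0.3965, 0.248]
orientation: [0.383, 0.924, -0.0, -0.0]
contact_force: [-0.2, -0.6, 0.0]
gripper_width: 0.754
grasp_force: 0.0
t 0.52 tcp [0.3786 0.3965 0.248 ] yawY 0.784 tilt -1.0 F [-0.2 -0.6  0. ] w 0.754 g 0.0 j6 0.02
shift cm [-14.    -2.46  -0.2 ] turn -0.001 rows>= 3.4
```

```bash
python3 -m pendant '0.75 -14 -2.5 0 0;0.75 -14 -2.5 0 0;0.75 -14 -2.5 0 0;0.75 -14 -2.5 0 0;0.75 -14 -2.5 0 0'; python3 - <<'E'
from h import *
c=cam("wrist"); f=grab_frame("wrist")
np.save("w1.npy",np.array([*c[:3],*c[3].ravel()]))
state()
cv2.imwrite("pics/w1.png",cv2.resize(f[:,:,::-1],(800,600),interpolation=3))
M=R.from_quat(read_state()["orientation"]).as_matrix(); tp=read_state()["tool_pos"]
for k in (17,12,7,2,-2): print(k,[w2px(c,tp+M@np.array([0,s*.032,k/1000]))*800/560 for s in(-1,1)])
for n,p in dict(jar=(.5749,.3241,.06),beaker=(.5707,.2372,.072),egg=(.4796,.3212,.04),bauble=(.395,.3174,.036),pot=(.488,.2295,.048),bottle=(.3976,.2271,.1)).items(): print(n,w2px(c,p)*800/560)
E
```

```text
t: 0.93
tool_pos: [0.461, 0.2783, 0.2481]
orientation: [0.385, 0.923, -0.0, 0.0]
contact_force: [0.3, 0.2, -0.4]
gripper_width: 0.754
grasp_force: 0.0
t 0.98 tcp [0.46   0.2799 0.2481] yawY 0.781 tilt -1.0 F [-1.  -0.5  0.3] w 0.748 g 0.0 j6 -0.24
17 [array([297.62533075, 380.80274388]), array([511.79577446, 380.90927929])]
12 [array([294.34162046, 388.42183613]), array([515.27639605, 388.5310019 ])]
7 [array([290.8437097 , 396.53793117]), array([518.98404027, 396.6498494 ])]
2 [array([287.10993299, 405.20129874]), array([522.94166717, 405.3160987 ])]
-2 [array([283.93661194, 412.56425823]), array([526.30521667, 412.68146166])]
jar [579.78279578 333.43789162]
beaker [478.09655848 425.17764698]
egg [470.29440461 227.00866572]
bauble [371.19909067 134.34085811]
pot [379.54856179 335.46938263]
bottle [251.16179118 261.79250251]
```

View pics/w1.png

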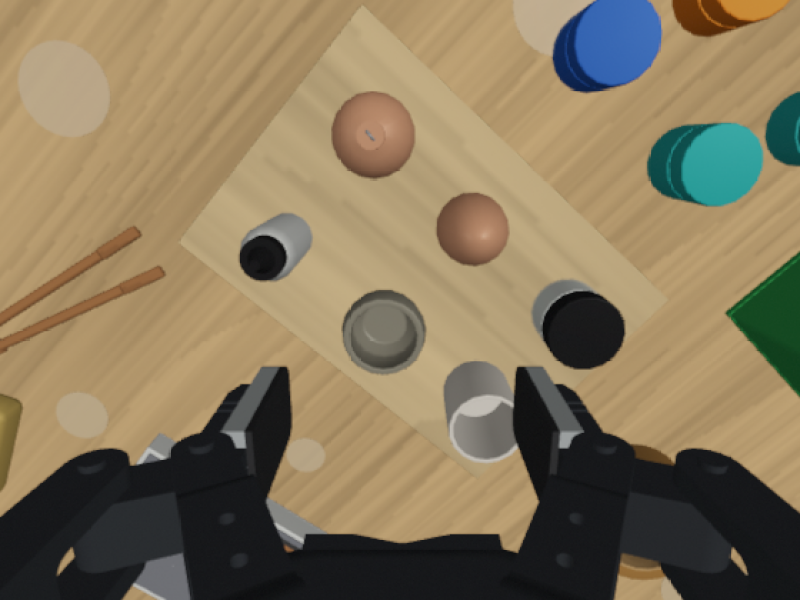

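The wrist view shows the bauble (373,135), egg (472,229), jar lid (583,330), beaker rim (484,428), pot (384,332) and bottle nozzle (264,258). The fingertip inner corners are at (290,368) and (516,367). I'll combine these with the top view.

```bash
python3 - <<'E'
from h import *
a=np.load("w1.npy"); c=(*a[:3],a[3:].reshape(4,4)); ct=cam("top"); k=.7
def tri(u,v,ut,vt,z):
    print(px2w(c,u*k,v*k,z).round(4), px2w(ct,*[(q+.5)/3-.5+170 for q in (ut,vt)],z).round(4))
for n,*q in [("jar",583,330,77,106,.06),("beaker",484,428,162,110,.072),("egg",472,229,77,203,.0378),("bauble",373,135,76,288,.0356),("pot",384,332,168,196,.048),("tip",264,258,160,282,.085),("tip",264,258,160,282,.1)]: print(n,end=" "); tri(*q)
M=R.from_quat([.3825,.924,0,0]).as_matrix(); tp=np.array([.46,.2799,.2481])
for x in(-11,11):
  for z in (21,17,13,9): print(x,z,[(w2px(c,tp+M@np.array([x/1000,s*.0318,z/1000]))/k).round(0) for s in(-1,1)])
E
```

```text
jar [0.5746 0.327 ] [0.5749 0.3241]
beaker [0.5749 0.2385] [0.5707 0.2372]
egg [0.4818 0.321 ] [0.4799 0.3216]
bauble [0.396  0.3179] [0.395  0.3174]
pot [0.4884 0.2333] [0.4882 0.2295]
tip [0.4006 0.2283] [0.3989 0.2288]
tip [0.4011 0.2335] [0.3976 0.2271]
-11 21 [array([303., 408.]), array([507., 407.])]
-11 17 [array([300., 414.]), array([509., 414.])]
-11 13 [array([298., 421.]), array([512., 420.])]
-11 9 [array([295., 428.]), array([515., 427.])]
11 21 [array([299., 342.]), array([510., 341.])]
11 17 [array([296., 347.]), array([513., 346.])]
11 13 [array([293., 352.]), array([516., 351.])]
11 9 [array([290., 358.]), array([519., 357.])]
```

Tips sit about 12 mm ahead of the TCP at 0.75 opening, as expected from the swing-back. I'll take the jar first.

```bash
python3 -c "
from h import *
go([.575,.3255,.13],.785)"
```

```text
shift cm [-4.86 11.38 11.8 ] turn -0.004 rows>= 4.1
```

```bash
python3 -m pendant '0.8 -4.9 11.4 11.8 0;0.8 -4.9 11.4 11.8 0;0.8 -4.9 11.4 11.8 0;0.8 -4.9 11.4 11.8 0;0.8 -4.9 11.4 11.8 0'; python3 -c "
from h import *
go([.575,.3255,.05],.785)"
```

```text
t: 1.4
tool_pos: [0.575, 0.3288, 0.1236]
orientation: [0.383, 0.924, -0.002, -0.002]
contact_force: [-1.5, -0.6, -0.5]
gripper_width: 0.804
grasp_force: 0.0
shift cm [-0.25 -0.2   7.36] turn -0.0 rows>= 1.8
```

```bash
python3 -m pendant '0.8 0 0 4 0;0.8 0 0 8 0;0.8 0 0 8 0;0.4 0 0 8 0;0.4 0 0 8 0' 40;python3 -m pendant '0.4 0 0 0 0;0.4 0 0 0 0;0.4 0 0 0 0;0.4 0 0 0 0;0.4 0 0 0 0' 40; python3 -c "
from h import *
state()"
```

```text
t: 1.82
tool_pos: [0.5749, 0.3284, 0.0522]
orientation: [0.383, 0.924, 0.001, 0.0]
contact_force: [0.1, 0.7, 0.3]
gripper_width: 0.565
grasp_force: 42.6
t: 2.23
tool_pos: [0.5752, 0.3275, 0.0515]
orientation: [0.383, 0.924, 0.001, 0.001]
contact_force: [-0.1, -0.5, 5.8]
gripper_width: 0.571
grasp_force: 43.1
t 2.23 tcp [0.5752 0.3275 0.0515] yawY 0.784 tilt -1.0 F [-0.1 -0.5  5.8] w 0.571 g 43.1 j6 -0.27
```

```bash
python3 -m pendant '0.4 0 0 -4 0;0.4 0 0 -8 0;0.4 0 0 -12 0;0.4 0 0 -16 0;0.4 0 0 -20 0'; python3 -c "
from h import *
go([.48,-.13,.26],.785)"
```

```text
t: 2.65
tool_pos: [0.5743, 0.3269, 0.2524]
orientation: [0.383, 0.924, -0.0, -0.0]
contact_force: [0.5, 0.3, -1.0]
gripper_width: 0.572
grasp_force: 42.6
shift cm [-25.71 -38.93  -0.76] turn -0.001 rows>= 11.2
```

```bash
python3 -m pendant '0.4 -12.8 -19.5 0 0;0.4 -12.8 -19.5 0 0;0.4 -12.8 -19.5 0 0;0.4 -12.8 -19.5 0 0;0.4 -12.8 -19.5 0 0';python3 -m pendant '0.4 -12.8 -19.5 0 0;0.4 -12.8 -19.5 0 0;0.4 -12.8 -19.5 0 0;0.4 -12.8 -19.5 0 0;0.4 -12.8 -19.5 0 0'; python3 -m pendant '0.4 0 0 0 0;0.4 0 0 0 0'; python3 - <<'E'
from h import *
c=cam("wrist"); f=grab_frame("wrist")
np.save("w2.npy",np.array([*c[:3],*c[3].ravel()]))
state()
cv2.imwrite("pics/w2.png",cv2.resize(f[:,:,::-1],(800,600),interpolation=3))
E
```

```text
t: 3.07
tool_pos: [0.5311, 0.1216, 0.2506]
orientation: [0.383, 0.924, 0.0, 0.0]
contact_force: [1.6, -1.7, -0.5]
gripper_width: 0.57
grasp_force: 42.7
t: 3.48
tool_pos: [0.4885, -0.0824, 0.2507]
orientation: [0.383, 0.924, 0.0, 0.0]
contact_force: [1.4, -0.3, -1.0]
gripper_width: 0.568
grasp_force: 42.7
t: 3.65
tool_pos: [0.4888, -0.0828, 0.2506]
orientation: [0.385, 0.923, 0.0, 0.0]
contact_force: [-0.4, 0.6, -1.3]
gripper_width: 0.573
grasp_force: 42.7
t 3.7 tcp [ 0.4892 -0.0814  0.2505] yawY 0.781 tilt -1.0 F [-0.3  0.4 -0.1] w 0.573 g 42.7 j6 -0.95
```

View pics/w2.png

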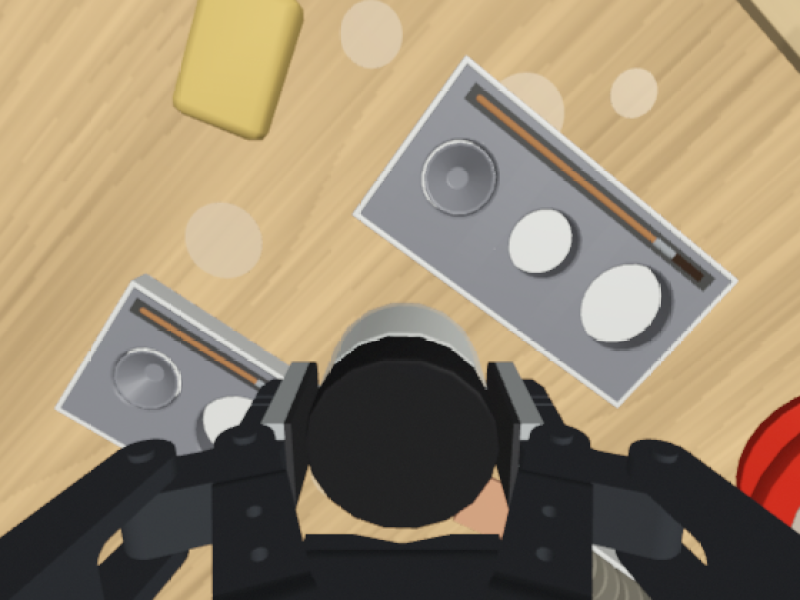

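The wrist view shows the large tray's corners (466,57), (355,214), (617,405), (737,281) and its dimple (459,177). The small tray's corners are (131,283) and (57,408), with its dimple at (147,379). The jar is held upright.

```bash
python3 - <<'E'
from h import *
a=np.load("w2.npy"); c=(*a[:3],a[3:].reshape(4,4)); k=.7
g=lambda u,v,z:px2w(c,u*k,v*k,z)
P=np.array([g(*q,.024) for q in [(466,57),(355,214),(617,405),(737,281)]])
print(P.round(4),P.mean(0),np.linalg.norm(P-np.roll(P,-1,0),axis=1))
d=P[2]+P[3]-P[0]-P[1]; print("ang",np.arctan2(d[1],d[0]))
print("L dimple",g(459,177,.022),"top-est .4809 -.0237;  S dimple",g(147,379,.022),"top-est .4227 -.2856")
print("L narrow floor",g(541,241,.004),"wide",g(621,302,.004))
S=np.array([g(131,283,.024),g(57,408,.024)]);print(S,S.mean(0),np.linalg.norm(S[0]-S[1]),np.arctan2(*(S[0]-S[1])[::-1])-np.pi/2)
E
```

```text
[[ 0.4322  0.0306]
 [ 0.4499 -0.0885]
 [ 0.6865 -0.0545]
 [ 0.6707  0.0646]] [ 0.55983087 -0.01195009] [0.12041027 0.23904026 0.12018323 0.24098411]
ang 0.14207407475721467
L dimple [ 0.48212195 -0.02258039] top-est .4809 -.0237;  S dimple [ 0.42422434 -0.28557215] top-est .4227 -.2856
L narrow floor [ 0.5589504  -0.01164126] wide [ 6.35973642e-01 -4.86444755e-05]
[[ 0.3719623  -0.23311652]
 [ 0.39090818 -0.35053697]] [ 0.38143524 -0.29182675] 0.11893909135863039 0.1599720666199138
```

Both views agree to within 2 mm. Now I'll place the jar.

```bash
python3 -c "
from h import *
go([.5008,-.2735,.10],.785);go([.5008,-.2735,.043],.785)"
```

```text
shift cm [-14.45 -12.71  15.05] turn -0.004 rows>= 5.9
shift cm [-14.45 -12.71  20.75] turn -0.004 rows>= 6.8
```

```bash
python3 -m pendant '0.4 -4 -4 2 0;0.4 -8 -8 4 0;0.4 -12 -11 6 0;0.4 -14.4 -12.7 8 0;0.4 -14.4 -12.7 11 0';python3 -m pendant '0.4 0 0 3 0;0.4 0 0 4 0;0.4 0 0 4 0;0.4 0 0 4 0;0.4 0 0 4 0'; python3 -c "
from h import *
state();go([.5008,-.2735,.043],.785)"
```

```text
t: 4.12
tool_pos: [0.5028, -0.2627, 0.1578]
orientation: [0.383, 0.924, -0.0, 0.003]
contact_force: [1.1, -1.3, -1.0]
gripper_width: 0.573
grasp_force: 42.7
t: 4.53
tool_pos: [0.5011, -0.2595, 0.1177]
orientation: [0.383, 0.924, -0.0, 0.001]
contact_force: [0.6, -0.5, -0.7]
gripper_width: 0.567
grasp_force: 42.7
t 4.53 tcp [ 0.5011 -0.2595  0.1177] yawY 0.786 tilt -1.0 F [ 0.6 -0.5 -0.7] w 0.567 g 42.7 j6 -1.27
shift cm [-0.96 -1.02  7.47] turn 0.001 rows>= 1.8
```

```bash
python3 -m pendant '0.4 -1 -1 2 0;0.4 -1 -1 5 0;0.4 -1 -1 6.5 0;0.4 -1 -1 6.5 0;0.4 -1 -1 6.5 0'; python3 -c "
from h import *
state();go([.5008,-.2735,.043],.785)"
```

```text
t: 4.95
tool_pos: [0.5005, -0.274, 0.0522]
orientation: [0.383, 0.924, -0.0, 0.0]
contact_force: [0.2, -0.2, -1.0]
gripper_width: 0.568
grasp_force: 42.7
t 4.95 tcp [ 0.5005 -0.274   0.0522] yawY 0.785 tilt -1.0 F [ 0.2 -0.2 -1. ] w 0.568 g 42.7 j6 -1.29
shift cm [0.01 0.06 0.92] turn -0.0 rows>= 0.2
```

Open gently (narrow opening), then lift.

```bash
python3 -m pendant '0.4 0 0 0.5 0;0.4 0 0 0.9 0;0.4 0 0 0.9 0;0.4 0 0 0.9 0;0.7 0 0 0.9 0'; python3 -m pendant '0.7 0 0 0 0;0.7 0 0 0 0;0.75 0 0 -3 0;0.75 0 0 -8 0;0.75 0 0 -12 0'; python3 -c "
from h import *
state();go([.48,.15,.2],.785);go([.573,.238,.14],.785)"
```

```text
t: 5.37
tool_pos: [0.5005, -0.2746, 0.0429]
orientation: [0.383, 0.924, -0.0, 0.001]
contact_force: [-0.4, 0.2, -0.0]
gripper_width: 0.689
grasp_force: 0.0
t: 5.78
tool_pos: [0.4985, -0.2738, 0.1555]
orientation: [0.383, 0.924, 0.0, -0.002]
contact_force: [0.5, -0.3, 0.4]
gripper_width: 0.75
grasp_force: 0.0
t 5.78 tcp [ 0.4985 -0.2738  0.1555] yawY 0.784 tilt -1.0 F [ 0.5 -0.3  0.4] w 0.75 g 0.0 j6 -1.29
shift cm [31.33 28.61 -4.38] turn -0.001 rows>= 10.2
shift cm [30.97 41.41  1.61] turn -0.001 rows>= 12.4
```

```bash
M='0.8 10.4 13.8 0 0'; python3 -m pendant '0.8 10.3 13.8 0 0;0.8 10.3 13.8 0 0;0.8 10.3 13.8 0 0;0.8 10.3 13.8 0 0;0.8 10.3 13.8 0 0' |head -2;python3 -m pendant '0.8 10.3 13.8 0 0;0.8 10.3 13.8 0 0;0.8 10.3 13.8 0 0;0.8 10.3 13.8 0 0;0.8 10.3 13.8 0 0'|head -2; python3 -m pendant '0.8 10.3 13.8 0 0;0.8 10.3 13.8 0 0;0.8 10.3 13.8 0 0;0.8 10.3 13.8 0 0;0.8 10.3 13.8 0 0'|head -2; python3 -c "
from h import *
state();go([.573,.238,.054],.785)"
```

```text
t: 6.2
tool_pos: [0.5247, -0.099, 0.1554]
t: 6.62
tool_pos: [0.5505, 0.0715, 0.1555]
t: 7.03
tool_pos: [0.5757, 0.2423, 0.1555]
t 7.03 tcp [0.5757 0.2423 0.1555] yawY 0.787 tilt -1.0 F [-0.8  0.1 -0.7] w 0.801 g 0.0 j6 -0.39
shift cm [-0.11 -0.52 10.15] turn 0.002 rows>= 2.4
```

```bash
python3 -m pendant '0.8 -0.1 -0.5 3 0;0.8 -0.1 -0.5 7 0;0.8 -0.1 -0.5 10 0;0.8 -0.1 -0.5 10 0;0.4 -0.1 -0.5 10 0' 40;python3 -m pendant '0.4 0 0 0 0;0.4 0 0 0 0;0.4 0 0 0 0;0.4 0 0 0 0;0.4 0 0 0 0' 40; python3 -c "
from h import *
go([.6313,-.0022,.20],.785)"
```

```text
t: 7.45
tool_pos: [0.5708, 0.2315, 0.0542]
orientation: [0.383, 0.924, -0.001, -0.001]
contact_force: [0.4, -0.2, 0.7]
gripper_width: 0.673
grasp_force: 0.3
t: 7.87
tool_pos: [0.5724, 0.2327, 0.0564]
orientation: [0.383, 0.924, 0.001, 0.001]
contact_force: [-0.1, 0.3, -0.7]
gripper_width: 0.565
grasp_force: 44.2
shift cm [-20.8  -12.39 -14.36] turn -0.001 rows>= 6.8
```

```bash
python3 -m pendant '0.4 0 0 -4 0;0.4 0 0 -8 0;0.4 0 0 -10 0;0.4 -4 -2 -10 0;0.4 -8 -5 -10 0'; python3 -m pendant '0.4 -10 -8 0 0;0.4 -10 -8 0 0;0.4 -10 -8 0 0;0.4 -10 -8 0 0;0.4 -10 -8 0 0'; python3 -c "
from h import *
state();go([.6339,-.0048,.1],.785)"
```

```text
t: 8.28
tool_pos: [0.5934, 0.1531, 0.1582]
orientation: [0.381, 0.924, 0.002, 0.002]
contact_force: [0.7, -0.5, -1.5]
gripper_width: 0.564
grasp_force: 44.3
t: 8.7
tool_pos: [0.6054, 0.0221, 0.1558]
orientation: [0.385, 0.923, 0.0, 0.0]
contact_force: [1.0, 0.3, -0.8]
gripper_width: 0.562
grasp_force: 44.3
t 8.7 tcp [0.6054 0.0221 0.1558] yawY 0.78 tilt -1.0 F [ 1.   0.3 -0.8] w 0.562 g 44.3 j6 -0.75
shift cm [-3.91  0.13  5.58] turn -0.005 rows>= 1.6
```

```bash
python3 -m pendant '0.4 -3.9 0.1 1 0;0.4 -3.9 0.1 4 0;0.4 -3.9 0.1 5.6 0;0.4 -3.9 0.1 5.6 0;0.4 -3.9 0.1 5.6 0'; python3 -c "
from h import *
state();go([.6339,-.0048,.0484],.785)"
```

```text
t: 9.12
tool_pos: [0.6327, -0.0011, 0.0988]
orientation: [0.383, 0.924, -0.0, -0.001]
contact_force: [0.3, -0.5, -0.5]
gripper_width: 0.564
grasp_force: 44.2
t 9.12 tcp [ 0.6327 -0.0011  0.0988] yawY 0.785 tilt -1.0 F [ 0.3 -0.5 -0.5] w 0.564 g 44.2 j6 -0.79
shift cm [-0.36 -0.17  5.04] turn 0.0 rows>= 1.2
```

```bash
python3 -m pendant '0.4 -0.3 -0.2 0 0;0.4 -0.3 -0.2 2 0;0.4 -0.3 -0.2 4 0;0.4 -0.3 -0.2 4.5 0;0.4 -0.3 -0.2 5 0';python3 -m pendant '0.4 0 0 0 0;0.4 0 0 0 0;0.7 0 0 0 0;0.7 0 0 0 0;0.7 0 0 0 0'; python3 -m pendant '0.7 0 0 -3 0;0.7 0 0 -6 0;0.6 0 0 -10 0;0.6 0 0 -12 0;0.6 0 0 -12 0';  python3 -c "
from h import *
state();go([.400,.229,.16],.785)"
```

```text
t: 9.53
tool_pos: [0.6344, -0.0056, 0.0499]
orientation: [0.383, 0.924, 0.0, 0.0]
contact_force: [-0.0, -0.1, -1.4]
gripper_width: 0.561
grasp_force: 44.2
t: 9.95
tool_pos: [0.6347, -0.006, 0.0502]
orientation: [0.383, 0.924, 0.0, 0.001]
contact_force: [0.3, 0.3, 0.1]
gripper_width: 0.699
grasp_force: 0.0
t: 10.37
tool_pos: [0.6374, -0.0061, 0.1754]
orientation: [0.383, 0.924, 0.002, 0.004]
contact_force: [0.8, -0.7, 0.3]
gripper_width: 0.597
grasp_force: 0.0
t 10.37 tcp [ 0.6374 -0.0061  0.1754] yawY 0.784 tilt -1.0 F [ 0.8 -0.7  0.3] w 0.597 g 0.0 j6 -0.8
shift cm [33.42 -0.22  1.32] turn -0.001 rows>= 8.0
```

```bash
python3 -m pendant '0.6 16.7 -0.1 0 0;0.6 16.7 -0.1 0 0;0.6 16.7 -0.1 0 0;0.6 16.7 -0.1 0 0;0.6 16.7 -0.1 0 0';python3 -m pendant '0.6 16.5 -0.1 0 0;0.6 16.5 -0.1 0 0;0.6 16.5 -0.1 0 0;0.6 16.5 -0.1 0 0;0.6 16.5 -0.1 0 0';python3 -m pendant '0.6 0 0 0 0;0.6 0 0 0 0' |head -2;  python3 - <<'E'
from h import *
c=cam("wrist"); f=grab_frame("wrist")
np.save("w3.npy",np.array([*c[:3],*c[3].ravel()]))
state();go([.400,.229,.16],.785)
cv2.imwrite("pics/w3.png",f[:,:,::-1])
E
```

```text
t: 10.78
tool_pos: [0.5098, 0.1147, 0.1684]
orientation: [0.382, 0.924, -0.001, -0.002]
contact_force: [0.1, -0.3, -0.8]
gripper_width: 0.598
grasp_force: 0.0
t: 11.2
tool_pos: [0.3935, 0.2306, 0.1688]
orientation: [0.382, 0.924, -0.0, -0.001]
contact_force: [-0.8, -0.0, -0.6]
gripper_width: 0.598
grasp_force: 0.0
t: 11.37
tool_pos: [0.3985, 0.2278, 0.1693]
t 11.42 tcp [0.3989 0.2274 0.1693] yawY 0.784 tilt -1.0 F [ 0.   0.2 -0.3] w 0.605 g 0.0 j6 -0.27
shift cm [0.04 0.19 0.93] turn -0.001 rows>= 0.2
```

View pics/w3.png

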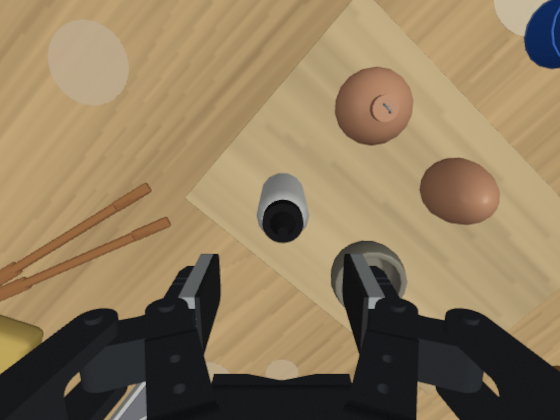

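The bottle nozzle is at (283,223), centred between the fingers in column terms. Its body is at (282,190), and the pot, egg and bauble are undisturbed.

```bash
python3 - <<'E'
from h import *
a=np.load("w3.npy"); c=(*a[:3],a[3:].reshape(4,4))
print(px2w(c,283,224,.1),px2w(c,283,219,.073),"bauble",px2w(c,374,106,.0356),"collar",px2w(c,384,108,.068),"egg",px2w(c,459,190,.0378))
print(w2px(c,(.400,.229,.1)),w2px(c,(.400,.229,.012)))
go([.400,.229,.062],.785)
E
```

```text
[0.39690502 0.23022361] [0.40128377 0.22606693] bauble [0.39656873 0.31885522] collar [0.39561351 0.31719083] egg [0.48394699 0.3234376 ]
[285.33014206 229.11127574] [284.06447344 191.16439464]
shift cm [ 0.04  0.19 10.73] turn -0.001 rows>= 2.6
```

```bash
python3 -m pendant '0.65 0 0.1 3 0;0.65 0 0.1 7 0;0.65 0 0.1 10 0;0.65 0 0.1 11.1 0;0.65 0 0.1 11.1 0' 40;python3 -m pendant '0.65 0 0 0 0;0.2 0 0 0 0;0.2 0 0 0 0;0.2 0 0 0 0;0.2 0 0 0 0' 40; python3 -m pendant '0.2 0 0 0 0;0.2 0 0 0 0;0.2 0 0 0 0;0.2 0 0 0 0' 40; python3 -c "
from h import *
go([.555,-.013,.20],.785)"
```

```text
t: 11.83
tool_pos: [0.3982, 0.2263, 0.0555]
orientation: [0.384, 0.923, -0.002, -0.002]
contact_force: [0.4, -0.7, 0.3]
gripper_width: 0.65
grasp_force: 0.0
t: 12.25
tool_pos: [0.4001, 0.2287, 0.0595]
orientation: [0.383, 0.924, 0.001, 0.001]
contact_force: [0.4, -3.6, 8.2]
gripper_width: 0.382
grasp_force: 40.1
t: 12.58
tool_pos: [0.4001, 0.2287, 0.0595]
orientation: [0.383, 0.924, 0.001, 0.001]
contact_force: [1.4, -3.2, 7.9]
gripper_width: 0.383
grasp_force: 40.2
shift cm [-28.07  -6.08 -14.03] turn -0.0 rows>= 7.7
```

```bash
python3 -m pendant '0.2 0 0 -4 0;0.2 0 0 -8 0;0.2 0 0 -12 0;0.2 -4 -1 -12 0;0.2 -8 -2 -12 0' |head -2; python3 -m pendant '0.2 -18 -4 0 0;0.2 -18 -4 0 0;0.2 -18 -4 0 0;0.2 -18 -4 0 0;0.2 -18 -4 0 0'|head -2; python3 -m pendant '0.2 -2 0 0 0;0.2 -2 0 0 0;0.2 -2 0 0 0'; python3 -c "
from h import *
state();go([.555,-.013,.1],.785)"
```

```text
t: 13.0
tool_pos: [0.443, 0.1591, 0.1818]
t: 13.42
tool_pos: [0.5427, -0.0018, 0.1793]
t: 13.67
tool_pos: [0.5546, -0.0128, 0.1786]
orientation: [0.384, 0.923, 0.0, 0.0]
contact_force: [-0.7, 0.4, -1.3]
gripper_width: 0.382
grasp_force: 40.3
t 13.67 tcp [ 0.5546 -0.0128  0.1786] yawY 0.782 tilt -1.0 F [-0.7  0.4 -1.3] w 0.382 g 40.3 j6 -0.81
shift cm [-0.04  0.02  7.86] turn -0.003 rows>= 1.9
```

```bash
python3 -m pendant '0.2 0 0 4 0;0.2 0 0 8 0;0.2 0 0 8 0;0.2 0 0 8 0;0.2 0 0 8 0' |head -2; python3 -m pendant '0.2 0 0 2 0;0.2 0 0 4 0;0.2 0 0 4.6 0;0.2 0 0 4.6 0;0.2 0 0 4.6 0';  python3 -c "
from h import *
state();go([.555,-.013,.0515],.785)"
```

```text
t: 14.08
tool_pos: [0.5547, -0.0116, 0.0999]
t: 14.5
tool_pos: [0.5552, -0.0121, 0.054]
orientation: [0.383, 0.924, 0.0, 0.001]
contact_force: [1.3, -0.4, -0.1]
gripper_width: 0.384
grasp_force: 40.4
t 14.5 tcp [ 0.5552 -0.0121  0.054 ] yawY 0.784 tilt -1.0 F [ 1.3 -0.4 -0.1] w 0.384 g 40.4 j6 -0.81
shift cm [-0.05 -0.08  0.25] turn -0.001 rows>= 0.1
```

```bash
python3 -m pendant '0.2 0 0 0.2 0;0.2 0 0 0.2 0;0.55 0 0 0.2 0;0.55 0 0 0.2 0;0.55 0 0 0.2 0' |head -4; python3 -m pendant '0.55 0 0 -3 0;0.55 0 0 -7 0;0.7 0 0 -11 0;0.7 4 0 -15 0;0.75 8 0 -15 0';  python3 -c "
from h import *
state();go([.482,.322,.18],.785)"
```

```text
t: 14.92
tool_pos: [0.5544, -0.0123, 0.0507]
orientation: [0.383, 0.924, 0.0, 0.0]
contact_force: [-0.1, -1.1, 0.3]
t: 15.33
tool_pos: [0.5085, 0.0369, 0.2033]
orientation: [0.385, 0.923, 0.002, 0.004]
contact_force: [0.4, 1.0, 0.2]
gripper_width: 0.753
grasp_force: 0.0
t 15.33 tcp [0.5085 0.0369 0.2033] yawY 0.781 tilt -1.0 F [0.4 1.  0.2] w 0.753 g 0.0 j6 -0.71
shift cm [22.12 18.18  2.32] turn -0.004 rows>= 6.9
```

```bash
python3 -m pendant '0.75 11 9 0 0;0.75 11 9 0 0;0.75 11 9 0 0;0.75 11 9 0 0;0.75 11 9 0 0' |head -2; python3 -m pendant '0.75 11 9 0 0;0.75 11 9 0 0;0.75 11 9 0 0;0.75 11 9 0 0;0.75 11 9 0 0'|head -2; python3 -m pendant '0.75 0 0 0 0;0.75 0 0 0 0' |head -2; python3 - <<'E'
from h import *
c=cam("wrist"); f=grab_frame("wrist")
np.save("w4.npy",np.array([*c[:3],*c[3].ravel()]))
state();go([.482,.322,.06],.785)
cv2.imwrite("pics/w4.png",f[:,:,::-1])
p=lambda *q:w2px(c,q).round(0)
print(p(.482,.322,.0378),p(.482,.322,.079),p(.3955,.318,.0356))
E
```

```text
t: 15.75
tool_pos: [0.4903, 0.1823, 0.1986]
t: 16.17
tool_pos: [0.4767, 0.3231, 0.1983]
t: 16.33
tool_pos: [0.4768, 0.319, 0.198]
t 16.38 tcp [0.4769 0.3188 0.1981] yawY 0.783 tilt -1.0 F [ 0.5 -0.5 -0.1] w 0.748 g 0.0 j6 -0.2
shift cm [-0.13  0.6  13.81] turn -0.002 rows>= 3.3
[289. 192.] [290. 207.] [206. 117.]
```

View pics/w4.png

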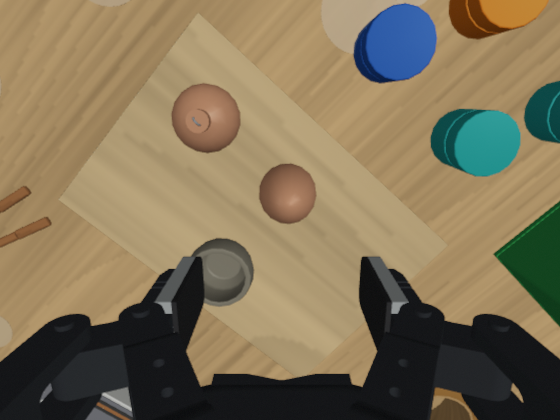

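The egg at (288,194) and bauble at (206,118) match predictions within 2 px. I'll grip the egg at 20 N.

```bash
python3 -m pendant '0.75 -0.1 0.5 3 0;0.75 -0.1 0.5 6 0;0.75 -0.1 0.5 9 0;0.75 -0.1 0.5 10 0;0.75 -0.1 0.5 10 0' 20 |head -2; python3 -c "
from h import *
go([.4815,.3215,.04],.785)"
```

```text
t: 16.8
tool_pos: [0.4797, 0.3209, 0.096]
shift cm [-0.09  0.2   5.6 ] turn -0.002 rows>= 1.3
```

```bash
python3 -m pendant '0.75 -0.1 0.2 2 0;0.75 -0.1 0.2 4 0;0.75 -0.1 0.2 5.6 0;0.75 -0.1 0.2 5.6 0;0.75 -0.1 0.2 5.6 0' 20 |head -2;python3 -m pendant '0.65 0 0 0 0;0.6 0 0 0 0;0.56 0 0 0 0;0.54 0 0 0 0;0.52 0 0 0 0' 20; python3 -m pendant '0.5 0 0 0 0;0.48 0 0 0 0;0.45 0 0 0 0;0.45 0 0 0 0' 20; python3 -c "
from h import *
go([.4815,-.0232,.16],.785)"
```

```text
t: 17.22
tool_pos: [0.4837, 0.3237, 0.0434]
t: 17.63
tool_pos: [0.4836, 0.3242, 0.0433]
orientation: [0.383, 0.924, 0.001, 0.0]
contact_force: [-0.8, -1.6, 8.5]
gripper_width: 0.522
grasp_force: 17.3
t: 17.97
tool_pos: [0.4836, 0.3242, 0.0434]
orientation: [0.383, 0.924, 0.001, 0.0]
contact_force: [-1.7, -1.5, 7.6]
gripper_width: 0.524
grasp_force: 19.2
shift cm [-24.45 -24.67 -11.69] turn -0.001 rows>= 8.8
```

```bash
python3 -m pendant '0.45 0 0 -1 0;0.45 0 0 -3 0;0.45 0 0 -6 0;0.45 0 0 -9 0;0.45 0 0 -12 0' |tail -5; python3 -m pendant '0.45 -2 -2 0 0;0.45 -5 -5 0 0;0.45 -8 -8 0 0;0.45 -11 -11 0 0;0.45 -13.5 -13.5 0 0'|tail -5; python3 -m pendant '0.45 -2.8 -2.8 0 0;0.45 -5.5 -5.5 0 0;0.45 -8 -8 0 0;0.45 -10 -10 0 0;0.45 -11 -11 0 0'; python3 -c "
from h import *
state();go([.4815,-.0232,.08],.785)"
```

```text
tool_pos: [0.4828, 0.3238, 0.1641]
orientation: [0.383, 0.924, -0.0, -0.0]
contact_force: [1.2, 0.3, -0.5]
gripper_width: 0.525
grasp_force: 20.7
tool_pos: [0.4823, 0.1311, 0.1631]
orientation: [0.383, 0.924, 0.0, 0.0]
contact_force: [0.1, 0.4, -0.8]
gripper_width: 0.527
grasp_force: 20.7
t: 19.22
tool_pos: [0.4824, -0.0255, 0.1631]
orientation: [0.384, 0.923, -0.0, 0.001]
contact_force: [0.7, 0.2, -0.1]
gripper_width: 0.523
grasp_force: 20.7
t 19.22 tcp [ 0.4824 -0.0255  0.1631] yawY 0.782 tilt -1.0 F [ 0.7  0.2 -0.1] w 0.523 g 20.7 j6 -0.84
shift cm [0.23 0.09 8.31] turn -0.003 rows>= 2.0
```

```bash
python3 -m pendant '0.45 0.2 0.1 2 0;0.45 0.2 0.1 4.5 0;0.45 0.2 0.1 7 0;0.45 0.2 0.1 8.3 0;0.45 0.2 0.1 8.3 0' |tail -5; python3 -m pendant '0.45 0 0 1 0;0.45 0 0 2 0;0.45 0 0 2.8 0;0.45 0 0 3.2 0;0.45 0 0 3.2 0';  python3 -c "
from h import *
state();go([.4815,-.0232,.0434],.785)"
```

```text
tool_pos: [0.4802, -0.0204, 0.0774]
orientation: [0.383, 0.924, -0.001, -0.002]
contact_force: [-0.7, 0.3, -0.6]
gripper_width: 0.522
grasp_force: 20.8
t: 20.05
tool_pos: [0.4815, -0.0204, 0.0466]
orientation: [0.383, 0.924, -0.0, -0.001]
contact_force: [0.7, -0.1, -1.2]
gripper_width: 0.519
grasp_force: 20.8
t 20.05 tcp [ 0.4815 -0.0204  0.0466] yawY 0.784 tilt -1.0 F [ 0.7 -0.1 -1.2] w 0.519 g 20.8 j6 -0.83
shift cm [-0.2  -0.2   0.32] turn -0.001 rows>= 0.1
```

```bash
python3 -m pendant '0.45 -0.2 -0.2 0 0;0.45 -0.2 -0.2 0 0;0.45 -0.2 -0.2 0.1 0;0.45 -0.2 -0.2 0.2 0;0.45 -0.2 -0.2 0.2 0'; python3 -m pendant '0.45 0 0 0.05 0;0.45 0 0 0.05 0;0.45 0 0 0.05 0';  python3 -c "
from h import *
state();go([.4815,-.0232,.0434],.785)"
```

```text
t: 20.47
tool_pos: [0.482, -0.0233, 0.0454]
orientation: [0.383, 0.924, 0.0, 0.0]
contact_force: [0.1, -0.5, -1.0]
gripper_width: 0.524
grasp_force: 20.8
t: 20.72
tool_pos: [0.4819, -0.0232, 0.0448]
orientation: [0.383, 0.924, -0.0, -0.0]
contact_force: [0.4, -0.1, -0.5]
gripper_width: 0.52
grasp_force: 20.8
t 20.72 tcp [ 0.4819 -0.0232  0.0448] yawY 0.784 tilt -1.0 F [ 0.4 -0.1 -0.5] w 0.52 g 20.8 j6 -0.84
shift cm [ 0.03 -0.03  0.14] turn -0.001 rows>= 0.0
```

```bash
python3 -m pendant '0.45 0 0 0.1 0;0.45 0 0 0.1 0;0.45 0 0 0.1 0' |tail -4; python3 -m pendant '0.45 0 0 0.08 0;0.45 0 0 0.08 0;0.45 0 0 0.08 0'
```

```text
orientation: [0.383, 0.924, -0.0, -0.0]
contact_force: [0.8, -0.9, 0.5]
gripper_width: 0.52
grasp_force: 20.8
t: 21.22
tool_pos: [0.4823, -0.0232, 0.0432]
orientation: [0.383, 0.924, 0.0, 0.0]
contact_force: [1.2, 0.9, 3.2]
gripper_width: 0.525
grasp_force: 20.9
```

Light contact (3 N), so I'll release slowly.

```bash
python3 -m pendant '0.54 0 0 0 0;0.56 0 0 0 0;0.59 0 0 0 0;0.63 0 0 0 0;0.68 0 0 0 0'; python3 -m pendant '0.7 0 0 0 0;0.7 0 0 -1 0;0.7 0 0 -4 0;0.7 0 0 -8 0;0.7 0 0 -12 0'; python3 - <<'E'
from h import *
c=cam("wrist"); f=grab_frame("wrist")
state(); p=lambda *q:w2px(c,q).round(0)
print("egg predicted widest, top",p(.4815,-.0232,.0378),p(.4815,-.0232,.079))
cv2.imwrite("pics/w5.png",f[:,:,::-1]); go([.3955,.318,.18],.785)
E
```

```text
t: 21.63
tool_pos: [0.4818, -0.0233, 0.0429]
orientation: [0.383, 0.924, -0.0, -0.0]
contact_force: [0.2, 0.3, -0.0]
gripper_width: 0.682
grasp_force: 0.0
t: 22.05
tool_pos: [0.4809, -0.0232, 0.1644]
orientation: [0.383, 0.924, -0.0, -0.001]
contact_force: [1.5, -0.8, -1.2]
gripper_width: 0.699
grasp_force: 0.0
t 22.1 tcp [ 0.4852 -0.0234  0.1719] yawY 0.784 tilt -1.0 F [ 3.5 -0.3  6.2] w 0.7 g 0.0 j6 -0.84
egg predicted widest, top [283. 202.] [283. 221.]
shift cm [30.5  17.76 -0.9 ] turn -0.001 rows>= 8.5
```

View pics/w5.png

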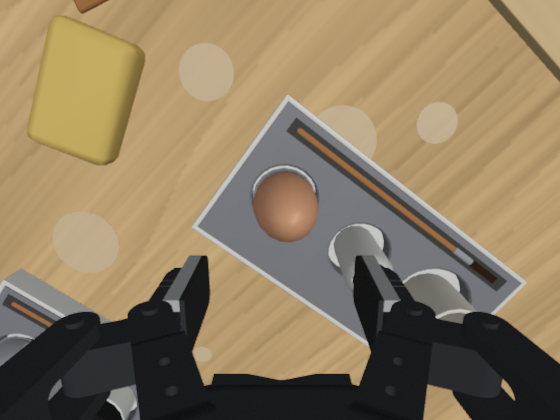

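The egg sits upright in its dimple (286,204), with the bottle and beaker standing in their wells. The bauble is next.

```bash
python3 -m pendant '0.78 15 8.8 0 0;0.78 15 8.8 0 0;0.78 15 8.8 0 0;0.78 15 8.8 0 0;0.78 15 8.8 0 0' |head -2; python3 -m pendant '0.78 15 8.8 0 0;0.78 15 8.8 0 0;0.78 15 8.8 0 0;0.78 15 8.8 0 0;0.78 15 8.8 0 0'|head -2; python3 -m pendant '0.78 0 0 0 0;0.78 0 0 0 0;0.78 0 0 0 0' |head -2; python3 - <<'E'
from h import *
state();go([.3957,.318,.1],.785)
E
```

```text
t: 22.52
tool_pos: [0.4369, 0.1494, 0.1639]
t: 22.93
tool_pos: [0.3939, 0.3184, 0.164]
t: 23.18
tool_pos: [0.3948, 0.3122, 0.1631]
t 23.18 tcp [0.3948 0.3122 0.1631] yawY 0.784 tilt -1.0 F [ 0.1 -0.6 -0.6] w 0.778 g 0.0 j6 -0.12
shift cm [0.35 0.48 6.31] turn -0.001 rows>= 1.5
```

```bash
python3 -m pendant '0.78 0.35 0.45 2 0;0.78 0.35 0.45 5 0;0.78 0.35 0.45 6.3 0;0.78 0.35 0.45 6.3 0;0.78 0.35 0.45 6.3 0' 20|head -2; python3 -m pendant '0.78 0 0 0 0;0.78 0 0 0 0' |head -2; python3 - <<'E'
from h import *
state();go([.3957,.318,.038],.785)
E
```

```text
t: 23.6
tool_pos: [0.3956, 0.3176, 0.0998]
t: 23.77
tool_pos: [0.3964, 0.3191, 0.1012]
t 23.77 tcp [0.3964 0.3191 0.1012] yawY 0.783 tilt -1.0 F [-0.2 -0.6  0.6] w 0.781 g 0.0 j6 -0.11
shift cm [-0.03 -0.14  6.32] turn -0.002 rows>= 1.5
```

```bash
python3 -m pendant '0.78 0 -0.1 2 0;0.78 0 -0.1 4 0;0.78 0 -0.1 6 0;0.78 0 -0.1 6.3 0;0.78 0 -0.1 6.3 0' 20|head -2; python3 -m pendant '0.72 0 0 0 0;0.68 0 0 0 0;0.65 0 0 0 0;0.62 0 0 0 0;0.6 0 0 0 0' 20; python3 -m pendant '0.58 0 0 0 0;0.55 0 0 0 0;0.52 0 0 0 0;0.52 0 0 0 0' 20; python3 -c "
from h import *
go([.4235,-.2855,.16],.785)"
```

```text
t: 24.18
tool_pos: [0.3945, 0.3181, 0.0369]
t: 24.6
tool_pos: [0.3953, 0.3188, 0.0378]
orientation: [0.383, 0.924, 0.001, 0.0]
contact_force: [-0.1, 0.1, 4.7]
gripper_width: 0.599
grasp_force: 3.6
t: 24.93
tool_pos: [0.3953, 0.3188, 0.038]
orientation: [0.383, 0.924, 0.001, 0.0]
contact_force: [-1.2, -1.2, 10.1]
gripper_width: 0.589
grasp_force: 19.0
shift cm [-44.78 -40.66 -12.25] turn -0.001 rows>= 14.8
```

```bash
python3 -m pendant '0.52 0 0 -1 0;0.52 0 0 -3 0;0.52 0 0 -6 0;0.52 0 0 -9 0;0.52 0 0 -12 0' |tail -5; for i in 1; do python3 -m pendant '0.52 -2 -1.8 0 0;0.52 -5 -4.5 0 0;0.52 -8 -7.3 0 0;0.52 -11 -10 0 0;0.52 -14 -12.7 0 0'|tail -5; done; python3 -m pendant '0.52 -2.8 -2.6 0 0;0.52 -5.5 -5 0 0;0.52 -8.5 -7.7 0 0;0.52 -11.5 -10.4 0 0;0.52 -14 -12.7 0 0' |tail -5; python3 -m pendant '0.52 -2.8 -2.6 0 0;0.52 -5.5 -5 0 0;0.52 -8.5 -7.7 0 0;0.52 -11.5 -10.4 0 0;0.52 -14 -12.7 0 0'; python3 -c "
from h import *
state();go([.4235,-.2855,.16],.785)"
```

```text
tool_pos: [0.3943, 0.318, 0.1587]
orientation: [0.383, 0.924, -0.0, -0.0]
contact_force: [-0.1, 1.5, -1.3]
gripper_width: 0.588
grasp_force: 21.2
tool_pos: [0.4031, 0.128, 0.1577]
orientation: [0.383, 0.924, 0.0, 0.0]
contact_force: [0.8, -0.1, -1.0]
gripper_width: 0.593
grasp_force: 21.2
tool_pos: [0.4123, -0.0615, 0.1577]
orientation: [0.383, 0.924, -0.0, 0.0]
contact_force: [1.5, 0.0, -0.3]
gripper_width: 0.587
grasp_force: 21.2
t: 26.6
tool_pos: [0.4213, -0.2507, 0.1578]
orientation: [0.384, 0.924, -0.0, 0.0]
contact_force: [1.6, 0.5, -0.4]
gripper_width: 0.586
grasp_force: 21.2
t 26.6 tcp [ 0.4213 -0.2507  0.1578] yawY 0.783 tilt -1.0 F [ 1.6  0.5 -0.4] w 0.586 g 21.2 j6 -1.32
shift cm [-2.62 -2.3  -0.22] turn -0.002 rows>= 0.8
```

```bash
python3 -m pendant '0.52 -1 -0.9 0 0;0.52 -2 -1.8 0 0;0.52 -2 -1.8 0 0;0.52 -2 -1.8 0 0;0.52 -2 -1.8 0 0' |head -2; python3 -c "
from h import *
state();go([.4235,-.2855,.08],.785)"
```

```text
t: 27.02
tool_pos: [0.4226, -0.2737, 0.1569]
t 27.02 tcp [ 0.4226 -0.2737  0.1569] yawY 0.785 tilt -1.0 F [ 0.1  0.4 -1.5] w 0.591 g 21.2 j6 -1.36
shift cm [-0.91 -0.77  7.69] turn -0.0 rows>= 1.9
```

```bash
python3 -m pendant '0.52 -0.9 -0.8 1 0;0.52 -0.9 -0.8 3.5 0;0.52 -0.9 -0.8 6 0;0.52 -0.9 -0.8 7.7 0;0.52 -0.9 -0.8 7.7 0' |head -2; python3 -m pendant '0.52 0 0 1 0;0.52 0 0 2 0;0.52 0 0 2.8 0;0.52 0 0 3.2 0;0.52 0 0 3.2 0';  python3 -c "
from h import *
state();go([.4235,-.2855,.041],.785)"
```

```text
t: 27.43
tool_pos: [0.4217, -0.2851, 0.0766]
t: 27.85
tool_pos: [0.4233, -0.2867, 0.0473]
orientation: [0.383, 0.924, 0.0, -0.001]
contact_force: [-1.6, -0.3, -0.9]
gripper_width: 0.59
grasp_force: 21.3
t 27.85 tcp [ 0.4233 -0.2867  0.0473] yawY 0.784 tilt -1.0 F [-1.6 -0.3 -0.9] w 0.59 g 21.3 j6 -1.38
shift cm [0.07 0.1  0.63] turn -0.001 rows>= 0.2
```

```bash
python3 -m pendant '0.52 0.05 0.1 0.1 0;0.52 0.05 0.1 0.2 0;0.52 0.05 0.1 0.3 0;0.52 0.05 0.1 0.4 0;0.52 0.05 0.1 0.4 0'; python3 -m pendant '0.52 0 0 0.05 0;0.52 0 0 0.1 0;0.52 0 0 0.1 0';
```

```text
t: 28.27
tool_pos: [0.424, -0.2859, 0.0441]
orientation: [0.383, 0.924, -0.0, 0.0]
contact_force: [-0.8, 0.1, -0.2]
gripper_width: 0.591
grasp_force: 21.3
t: 28.52
tool_pos: [0.4239, -0.2859, 0.043]
orientation: [0.383, 0.924, -0.0, -0.0]
contact_force: [0.4, 1.2, -0.7]
gripper_width: 0.593
grasp_force: 21.3
```

```bash
python3 -m pendant '0.52 0 0 0.05 0;0.52 0 0 0.08 0;0.52 0 0 0.08 0'; python3 -c "
from h import *
go([.4235,-.2855,.041],.785)"
```

```text
t: 28.77
tool_pos: [0.4239, -0.2859, 0.0421]
orientation: [0.383, 0.924, 0.0, -0.0]
contact_force: [-1.3, -0.3, -0.9]
gripper_width: 0.588
grasp_force: 21.3
shift cm [ 0.05 -0.    0.11] turn -0.001 rows>= 0.0
```

```bash
python3 -m pendant '0.52 0 0 0.08 0;0.52 0 0 0.08 0;0.52 0 0 0.08 0'|tail -5; python3 -m pendant '0.52 0 0 0.06 0;0.52 0 0 0.06 0;0.52 0 0 0.06 0'
```

```text
tool_pos: [0.4239, -0.2859, 0.0413]
orientation: [0.383, 0.924, -0.0, -0.0]
contact_force: [0.4, 0.1, -1.1]
gripper_width: 0.589
grasp_force: 21.3
t: 29.27
tool_pos: [0.4239, -0.2858, 0.0408]
orientation: [0.383, 0.924, 0.0, -0.0]
contact_force: [-0.5, -0.4, 0.8]
gripper_width: 0.594
grasp_force: 21.4
```

Roughly at contact, within a millimetre. One more small step, then a slow release.

```bash
python3 -m pendant '0.52 0 0 0.05 0;0.52 0 0 0.05 0;0.52 0 0 0.05 0'|tail -5; python3 -m pendant '0.605 0 0 0 0;0.62 0 0 0 0;0.65 0 0 0 0;0.69 0 0 0 0;0.74 0 0 0 0'; python3 -m pendant '0.74 0 0 0 0;0.74 0 0 -1 0;0.74 0 0 -4 0;0.74 0 0 -8 0;0.74 0 0 -12 0' |head -2;python3 -m pendant '0.74 0 0 -2 0;0.74 0 4 -6 0;0.74 0 4 -6 0;0.74 0 4 -6 0;0.74 0 4 -6 0' |head -2; python3 - <<'E'
from h import *
f=grab_frame("wrist"); cv2.imwrite("pics/w6.png",f[:,:,::-1])
E
```

```text
tool_pos: [0.4238, -0.2857, 0.0404]
orientation: [0.383, 0.924, 0.0, -0.0]
contact_force: [-2.0, 3.0, 5.5]
gripper_width: 0.589
grasp_force: 21.7
t: 29.93
tool_pos: [0.4241, -0.286, 0.0403]
orientation: [0.383, 0.924, -0.0, 0.0]
contact_force: [-0.7, -0.8, -1.0]
gripper_width: 0.739
grasp_force: 0.0
t: 30.35
tool_pos: [0.4232, -0.2853, 0.1617]
t: 30.77
tool_pos: [0.4523, -0.2573, 0.2205]
```

View pics/w6.png

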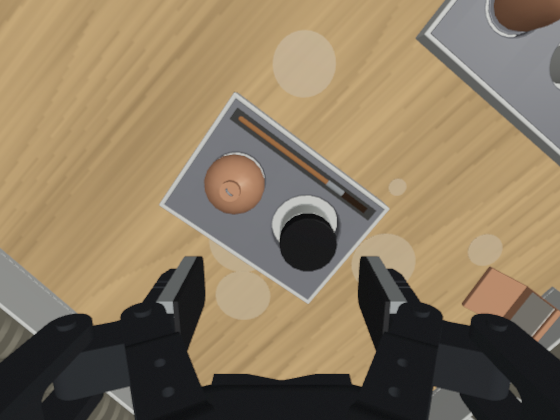

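The bauble is upright in its dimple (234,184) and the jar is in its well (307,240). One last look at the top view to check every position.

```bash
python3 -m pendant '0.74 10 0 0 0;0.74 10 0 0 0;0.74 10 0 0 0;0.74 10 0 0 0;0.74 0 0 0 0' |head -2; python3 - <<'E'
from h import *
c=cam("top"); f=grab_frame("top")[:,:,::-1]
a=cv2.resize(f[170:295,170:430],(780,375),interpolation=3); cv2.imwrite("pics/fin.png",a)
def p(n,*q): print(n,((w2px(c,q)-170+.5)*3-.5).round(0))
p("jar",.5008,-.2735,.052);p("bauble",.4235,-.2855,.0386);p("egg",.4815,-.0232,.0378);p("bottle tip",.555,-.013,.092);p("beaker",.6313,-.0022,.064);p("pot",.4882,.2295,.048)
E
```

```text
t: 31.23
tool_pos: [0.4048, -0.2123, 0.218]
jar [672. 197.]
bauble [682. 277.]
egg [420. 211.]
bottle tip [415. 129.]
beaker [403.  60.]
pot [168. 196.]
```

View pics/fin.png

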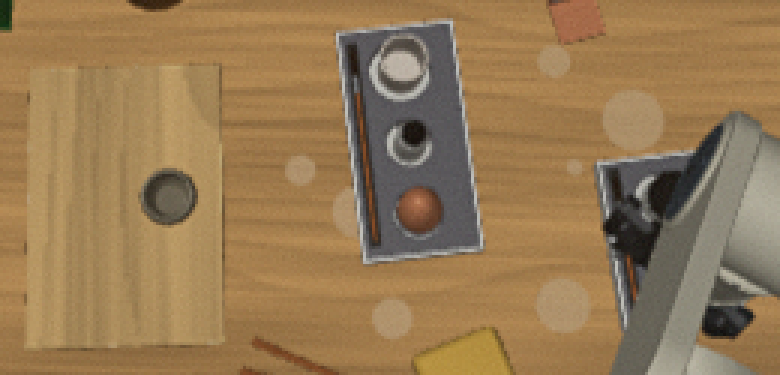

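The egg (420,211), bottle tip (414,131), beaker (404,60) and pot (168,196) are all as predicted. Handing in.

```bash
python3 -m pendant '0.74 0 0 0 0;0.74 0 0 0 0;0.74 0 0 0 0' |head -2; python3 -c "
from cell import *
print(finish_job())"
```

```text
t: 31.53
tool_pos: [0.4103, -0.2164, 0.2192]
the job is handed in; nothing more can be done
None
```

Both kits are made up and handed in at about 31.5 s of the 128 s allowed: the last camera views show all five pieces upright in their pockets and the pinch pot unmoved; I did not re-check the tape roll, and the hand-in gave no verdict.

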